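# Check a surface temperature probe, then hold it on the slide warmer

## Robot

A 6-joint arm with a two-finger parallel gripper is mounted at the origin on a cart in front of the work surface, level with it; the furniture and walls round the work are solid. World frame = base frame: x ahead of the robot, y to its left, z up, the work surface at z = 0. Lengths are in m, angles in rad, forces in N, time in s.
With the tool pointing down it reaches from about 0.375 to 0.975 m from the base axis. Payload 3.8 kg.
Tool frame: the origin (TCP) lies midway between the tips of the shut fingers; the grasp point (between the pads) lies 19 mm behind it; z points along the fingers, y is the line along which they close (so a half turn about z gives the same grasp; the last joint's range is limited). The gripper opens to 88 mm and grips with 3 to 60 N. Pads are 18 mm wide; open, the fingers measure 123 mm over their backs; the gripper's body (75 mm by 187 mm) begins 45 mm behind the grasp point.
Start: joints at [-1.38, 0.264, 1.604, -0, 1.274, -0.037], TCP at [0.152, -0.658, 0.214] pointing down, gripper open.
Joint ranges: [-2.63, 2.63], [-0.94, 2.18], [0.31, 2.57], [-1.31, 4.45], [0, 2.66], [-2.55, 2.55]. Speed limits (rad/s): [2.57, 2.57, 3.14, 3.14, 3.14, 3.14].

## Interface

Orientations are given as a rotation vector (axis times angle).
In Python, from cell import manip, inverse_kinematics, cams, order gives the robot as it stands. Calls block until the motion is done:
- manip.move_pose(position, orientation): joint-space move of the TCP to a pose.
- manip.move_linear(position, rate=0.15, rot=None): straight line of the TCP; rot=None keeps the orientation; rate is the mean speed in m/s.
- manip.set_joints(angles): joint-space move.
- manip.set_gripper(opening, force=None): finger opening in m; force is the grip in N (None keeps the last); returns when the fingers have stopped.
- manip.dwell(seconds).
- inverse_kinematics(position, orientation): joint angles nearest the present ones, or None.
- manip.state(): the state.
- cams.capture(name): name is "side" or "top" or "wrist"; returns a dict with "image" (480x640x3 uint8, blue, green, red), "z_map" (480x640 float32, m along the optical axis (not along the pixel's ray), 0 where there is no reading), "intrinsics" (3x3 intrinsics, pixels), "k1" (the pictures are not rectified: a ray, as slopes to the right and down, at radius r is drawn at 1 + k1 r^2 times it, then the intrinsics apply), "position" and "orientation" of the camera in the world; the wrist camera has in their place "T_tool_cam" (4x4, takes a point from camera to tool coordinates, whose origin is the TCP and whose axes are the flange's). Camera axes: x right, y down, z forward; pixel columns grow to the right and rows downward; lengths in m; the calibration is good to about 2 mm. A picture is of the moment at which its call begins: read the wrist's pose just before it.
A pose or a line that the arm cannot do raises manip.IKError and nothing moves.
- order.close_job(): hands the job in; it is judged then, once.
The state is a dict: "clock": time; "joint_pos": joint angles; "joint_velocities": joint speeds; "tau": joint torques, N m; "tool_pos": TCP position; "tcp_rot": TCP orientation; "contact_force": force on the tool from outside, world axes, zero at the start; "moment": the same for the moment, N m; "gripper_width": finger opening in m; "grasp_force": force on a finger pad.
Only numpy, scipy, OpenCV 4.12 (cv2) and the standard library are available. Lean on these libraries where they do the work, as an engineer would, in place of code of your own. Each camera call takes 0.05 s, during which the arm holds its last target. There are 200 camera calls.

## Task

Take the spring-tipped surface probe out of its holder and first check it on the reference block: hold it upright with its tip inside the engraved ring, plunger pressed lightly about half-way in, for two seconds. Then hold it the same way inside the engraved ring on the sloping plate of the slide warmer, with the probe square to the plate, and finish there: still gripping the probe and keeping that light pressure on. Do not ram the probe against either of them, and leave the bottle, the dish and the vial alone.

Things in the scene. Friction and masses are not known exactly. Their poses are not given: they have to be found in the camera images.
- probe_grip (a point): Centre of the probe's handle, at the start upright in the holder, about 107 mm above the bench. z runs along the probe from tip to handle. Handle: white, square 24 x 24 mm, flats facing point x and y, 62 mm long (31 mm above and below the point). Right under it a black square flange 32 x 32 x 6 mm rests on the holder's top. The tip lies 99 mm below the point along -z, plunger fully out.
- probe: The whole rigid probe, 130 mm long, about 90 g (varies): handle, flange, steel barrel 18 mm in diameter and 34 mm long that tapers over 13 mm to the plunger (15 mm stands out). Origin on its axis at the plunger's end when fully out, 99 mm below the handle's centre; z points from tip to handle.
- probe_tip (a point): The rounded end (6 mm diameter steel pin) of the probe's spring plunger; it moves with the plunger.
- plunger (a joint): How far the spring plunger is pushed into the probe: 0 fully out, 0.010 m fully in. The spring is linear: about 0.8 N starts it, 2.8 N holds it at half-way (5 mm), 4.8 N at full travel, where it meets a hard stop. It springs out again when let go.
- holder: Fixed plain grey block 62 x 62 x 70 mm with an upright round through hole (23 mm) in its middle. Origin: centre of its underside. The probe stands 62 mm deep in the hole, its end 8 mm above the bench: draw it straight up at least 65 mm before moving sideways. Holder and reference block may have changed places.
- reference: Reference block: fixed round steel puck, 60 mm in diameter, on a black rubber foot 64 mm in diameter, 25 mm high in all. Origin at the centre of its underside.
- reference_spot (a point): Centre of the dark engraved ring (20 mm inside diameter, with four ticks round it) in the middle of the reference block's level top, 25 mm above the bench. z is up.
- warmer: Slide warmer: fixed, with an aluminium plate 150 x 180 mm that slopes 20 degrees, low side (with a ledge 6 mm high) towards the body's -x, on a white case and grey plinth; about 95 mm high at the rear. Origin: centre of its underside. Two glass slides (1 mm) lie on the +y half of the plate.
- warmer_spot (a point): Centre of the dark engraved ring (20 mm inside diameter, with four ticks round it) on the -y half of the warmer's sloping plate. The point lies on the plate's surface; its z is the plate's outward normal (20 degrees from vertical, leaning to the warmer's -x), its x points up the slope.
- bottle: Bystander: pale translucent bottle with a ribbed blue screw cap, 61 mm in diameter, 130 mm high, origin at the centre of its underside.
- dish: Bystander: open petri dish, 97 mm in diameter, 14 mm high, origin at the centre of its underside.
- vial: Bystander: small white vial with a ribbed white cap, 35 mm in diameter, 50 mm high, origin at the centre of its underside.
Things that resemble listed ones, but are neither listed nor needed, are in the scene too. Of the things that look like the probe, the middle-sized one is meant. Of the things that look like the holder, the smaller one is meant.

How it is judged:
On the way:
1. the probe is held upright on the reference block, tip inside the ring, plunger lightly pressed (distance between probe_tip and reference_spot below 0.009 m and angle between probe's own z axis and vertical below 0.175 rad and contact force between probe and reference between 1 and 7 N and value of joint plunger between 0.0015 and 0.0095 m and contact force between probe and the fingers above 1 N), for 1.5 s.
At the end, for the whole second after the job is handed in: Fingers still hold the probe (over 1 N); tip within 9 mm of the centre of the ring on the warmer plate, probe within 10 degrees of square to the plate, plunger 1.5 to 9.5 mm in, pressing on the warmer with 1 to 7 N, slower than 20 mm/s, clear of its holder (distance between probe_tip and warmer_spot below 0.009 m and angle between the z axis of probe and the z axis of warmer_spot, either way round below 0.175 rad and linear speed of probe below 0.02 m/s and contact force between probe and holder below 0.1 N and contact force between probe and warmer between 1 and 7 N and value of joint plunger between 0.0015 and 0.0095 m and contact force between probe and the fingers above 1 N); the arm keeps its last pose, push and grip.
It fails at once if the probe is rammed against the reference block or warmer (over 20 N) (contact force between probe and reference above 20 N or contact force between probe and warmer above 20 N).
It fails at once if the bottle, dish or vial is moved by more than 20 mm (distance of any of bottle, dish, vial from where it was at the start of the episode above 0.02 m).
It also fails if it takes over 51 s, if anything falls off the work surface, if the arm or the gripper's body presses on something with over 40 N, if the wrist force passes 120 N, or if a joint passes its speed limit or range.

## Working session

There is one attempt and no reset: what is moved stays moved. The work goes in short steps, each a Python script; the robot and the scene stay as the last script left them, time stands still between calls to the robot, and variables do not carry over. Pictures are saved under pics/ and viewed, at most 10 in all, crops included, and the job is handed in when it is done.

```bash
ls; mkdir -p pics; cat > h.py <<'E'
import numpy as np, cv2
from scipy.spatial.transform import Rotation as R
from cell import manip, inverse_kinematics, cams, order
def cap(n):
    s=manip.state(); c=cams.capture(n)
    if n=="wrist":
        T=np.eye(4); T[:3,:3]=R.from_rotvec(s["tcp_rot"]).as_matrix(); T[:3,3]=s["tool_pos"]
        T=T@np.array(c["T_tool_cam"])
    else:
        T=np.eye(4); o=np.array(c["orientation"]); T[:3,:3]=o if o.shape==(3,3) else R.from_rotvec(o).as_matrix(); T[:3,3]=c["position"]
    c["T"]=T; return c
def rays(c,uv):
    K=np.array(c["intrinsics"]); uv=np.atleast_2d(uv).astype(float)
    d=cv2.undistortPoints(uv.reshape(-1,1,2),K,np.array([c["k1"],0,0,0,0.]),None,None,None,).reshape(-1,2)
    return np.c_[d,np.ones(len(d))]
def onplane(c,uv,z=0,n=None,p0=None):
    d=rays(c,uv)@c["T"][:3,:3].T; o=c["T"][:3,3]
    if n is None: n=np.array([0,0,1.]); p0=np.array([0,0,z])
    return o+d*(((p0-o)@n)/(d@n))[:,None]
def cloud(c):
    h,w=c["z_map"].shape; v,u=np.mgrid[:h,:w]
    P=rays(c,np.c_[u.ravel(),v.ravel()])*c["z_map"].reshape(-1,1)
    return (P@c["T"][:3,:3].T+c["T"][:3,3]).reshape(h,w,3)
E
python3 - <<'E'
from h import *
import pickle
for n in("top","side"):
    c=cap(n); cv2.imwrite(f"pics/{n}.png",c["image"]); print(n,c["T"].round(3).tolist(),c["k1"],np.array(c["intrinsics"]).round(1).tolist())
    pickle.dump({k:c[k] for k in c},open(n+".pkl","wb"))
print(manip.state())
E
```

```text
pics
top [[0.002, -0.989, 0.149, 0.378], [-1.0, 0.001, 0.017, -0.01], [-0.017, -0.149, -0.989, 1.254], [0.0, 0.0, 0.0, 1.0]] -0.008636137121166522 [[451.2, 0.0, 325.6], [0.0, 451.2, 238.2], [0.0, 0.0, 1.0]]
side [[-0.939, -0.221, 0.264, 0.218], [-0.344, 0.616, -0.708, 0.854], [-0.006, -0.756, -0.655, 0.905], [0.0, 0.0, 0.0, 1.0]] 0.004307719026156474 [[442.4, 0.0, 324.4], [0.0, 442.4, 238.9], [0.0, 0.0, 1.0]]
{'clock': 0.1, 'joint_pos': array([-1.37990749e+00,  2.64668389e-01,  1.60518987e+00, -1.62379170e-05,
        1.27369951e+00, -3.69323074e-02]), 'joint_velocities': array([ 1.75851226e-05, -7.45381487e-05, -1.96892452e-03,  5.06116133e-04,
       -4.13077394e-04,  1.48948152e-03]), 'tau': array([ 6.58250283e-04, -5.03616607e+01, -3.58071220e+01,  7.30623887e-02,
        2.32910860e-02, -4.92178867e-05]), 'tool_pos': array([ 0.15229705, -0.65690876,  0.21284459]), 'tcp_rot': array([-3.11928636e+00, -3.56872076e-01,  2.61528099e-04]), 'contact_force': array([-0.0247254 , -0.82350959,  0.16162845]), 'moment': array([0.03271501, 0.00868164, 0.00373238]), 'grasp_force': 0.0, 'gripper_width': 0.08799297034665494}
```

View pics/top.png

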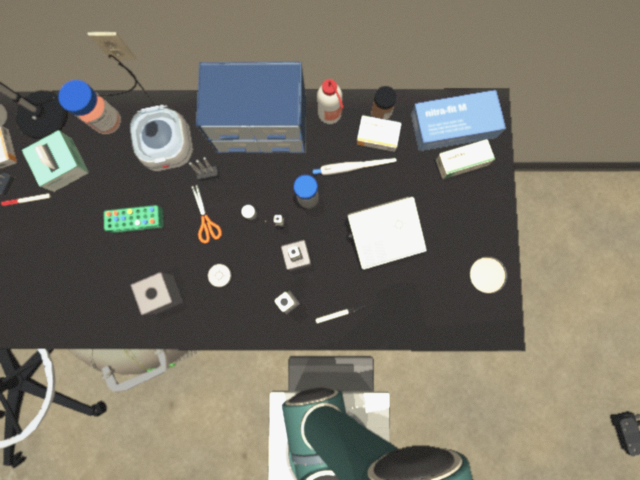

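View pics/side.png

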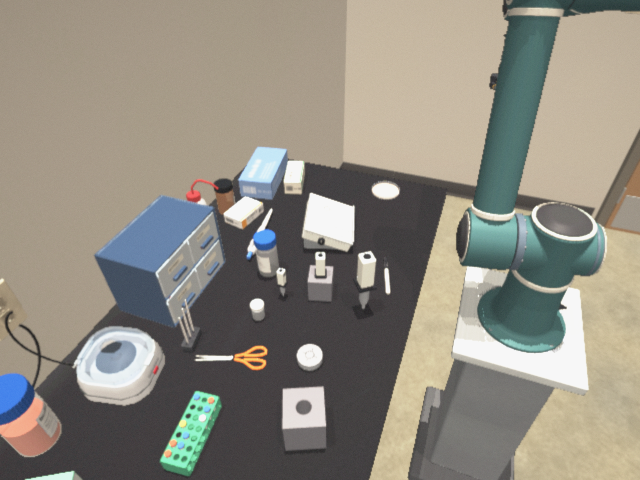

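Top view: middle probe in the smaller holder is at (295,253). Lookalikes are the small probe at (278,221), the large probe at (286,301) and the big holder at (155,293). The reference puck is at (219,275), the warmer at (387,233), the bottle at (306,190), the vial at (249,212) and the dish at (488,275). The side view agrees: probe and holder at (320,275), small probe at (281,280), large probe at (366,268). I choose (295,253), the only one standing in a holder.

```bash
python3 - <<'E'
from h import *
import pickle
c=pickle.load(open("top.pkl","rb")); P=cloud(c)
for nm,(u,v) in dict(probe=(295,253),small=(278,221),large=(286,301),ref=(219,275),warm=(387,233),bottle=(306,188),vial=(249,211),dish=(488,275)).items():
    print(nm,P[v,u].round(3))
# warmer plane
m=np.zeros((480,640),np.uint8); g=c["image"].min(2)
roi=np.zeros_like(m); roi[190:275,340:435]=1
m=((g>130)&(roi>0)).astype(np.uint8)
n,l,s,ce=cv2.connectedComponentsWithStats(m); k=1+s[1:,4].argmax(); m=(l==k)
Q=P[cv2.erode(m.astype(np.uint8),np.ones((9,9)))>0]; Q=Q[Q[:,2]>0.01]
ct=Q.mean(0); w,V=np.linalg.eigh(np.cov((Q-ct).T)); nn=V[:,0]*np.sign(V[2,0]); print("plane",ct,nn,np.degrees(np.arccos(nn[2])),Q.min(0),Q.max(0))
a=cv2.resize(c["image"][195:275,340:440],None,fx=4,fy=4,interpolation=cv2.INTER_CUBIC)
b=cv2.resize(c["image"][195:320,200:320],None,fx=4,fy=4,interpolation=cv2.INTER_CUBIC)
H=max(a.shape[0],b.shape[0]); o=np.zeros((H,a.shape[1]+b.shape[1],3),np.uint8); o[:a.shape[0],:a.shape[1]]=a; o[:b.shape[0],a.shape[1]:]=b
o=cv2.resize(o,None,fx=.68*800/o.shape[1]*1.4,fy=.68*800/o.shape[1]*1.4); print(o.shape); cv2.imwrite("pics/crop1.png",o)
E
```

```text
probe [0.51  0.085 0.138]
small [0.599 0.134 0.097]
large [0.39  0.101 0.187]
ref [0.463 0.303 0.022]
warm [ 0.572 -0.154  0.063]
bottle [0.68  0.06  0.126]
vial [0.636 0.22  0.047]
dish [ 0.464 -0.437  0.002]
plane [ 0.57230583 -0.15317274  0.07003122] [0.93224467 0.35819583 0.05114322] 87.06843062893957 [ 0.37810423 -0.24475158  0.03732322] [ 0.65213573 -0.01020499  1.25442534]
(433, 762, 3)
```

View pics/crop1.png

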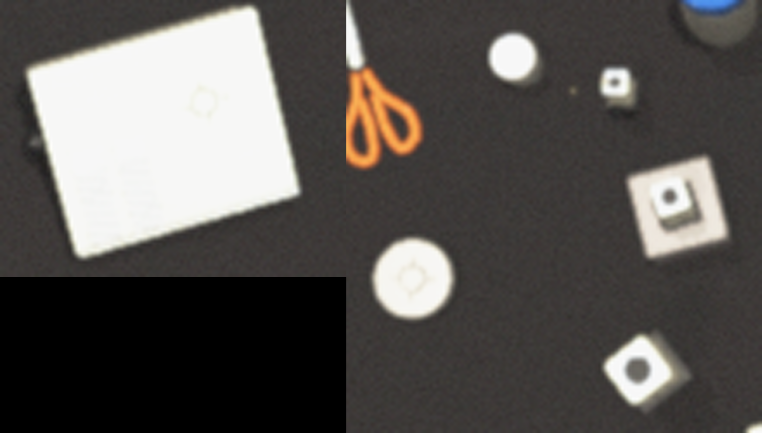

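The crop confirms the choice: a white middle-sized handle in the grey holder, with the puck ring at about (219,276). The warmer ring is at about (398.6,224) in the top view, with slides at lower left. I'll move above the probe and refine with the wrist camera.

```bash
python3 - <<'E'
from h import *
import pickle
c=pickle.load(open("top.pkl","rb")); P=cloud(c)
Q=P[205:262,362:415].reshape(-1,3); Q=Q[(Q[:,2]>0.02)&(Q[:,2]<.12)]
A=np.c_[Q[:,:2],np.ones(len(Q))]; co=np.linalg.lstsq(A,Q[:,2],rcond=None)[0]; r=Q[:,2]-A@co
n=np.array([-co[0],-co[1],1]); n/=np.linalg.norm(n); print("n",n,np.degrees(np.arccos(n[2])),np.degrees(np.arctan2(-n[1],-n[0])),r.std())
print("ring",onplane(c,(398.6,224.2),n=n,p0=Q.mean(0)), "ref",onplane(c,(219.4,276),.025))
d=cv2.Canny(c["image"],50,120)
def down(a): return (R.from_euler("z",a)*R.from_rotvec([np.pi,0,0])).as_rotvec()
manip.move_pose([0.46,0.085,0.30],down(0.25)); 
w=cap("wrist"); pickle.dump(w,open("w1.pkl","wb")); cv2.imwrite("pics/w1.png",w["image"]); print(np.array(w["T_tool_cam"]).round(3).tolist(), manip.state()["clock"], manip.state()["tool_pos"],w["k1"],w["intrinsics"][0][0])
E
```

```text
n [-0.31077907 -0.09229369  0.94599061] 18.916751636169806 16.540114981751692 0.0036616580771520147
ring [[ 0.59494902 -0.18445537  0.06851459]] ref [[0.45969182 0.30091883 0.025     ]]
[[-0.0, -0.956, -0.292, 0.076], [1.0, -0.001, 0.001, 0.001], [-0.001, -0.292, 0.956, -0.171], [0.0, 0.0, 0.0, 1.0]] 2.9917 [0.46021579 0.08443105 0.29987891] 0.016839168522955434 396.45334093321935
```

View pics/w1.png

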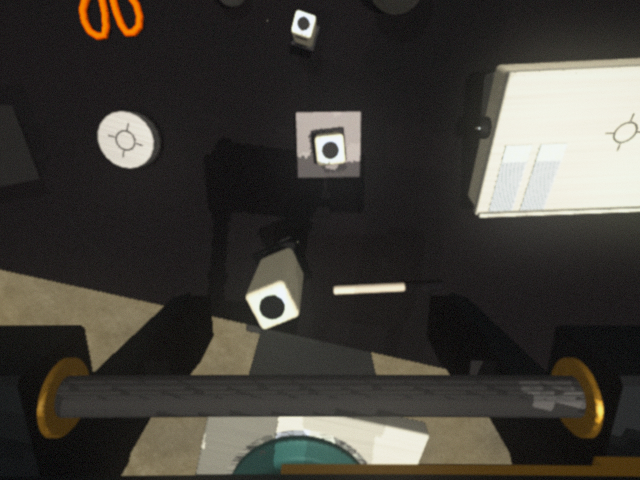

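The wrist view shows the target handle top at (330,150) in its holder, the puck ring at (126,140), the warmer ring at (626,132) and slides at (510-545,180). Next I measure these accurately.

```bash
cat > m.py <<'E'
from h import *
import pickle
w=pickle.load(open("w1.pkl","rb")); im=w["image"]; g=cv2.cvtColor(im,cv2.COLOR_BGR2GRAY)
# handle top face
def face(x0,y0,x1,y1,th):
    m=(g[y0:y1,x0:x1]>th).astype(np.uint8); cs,_=cv2.findContours(m,cv2.RETR_EXTERNAL,cv2.CHAIN_APPROX_NONE); k=max(cs,key=cv2.contourArea)
    return k.reshape(-1,2)+[x0,y0]
for th in (170,200,225):
    k=face(300,115,360,178,th); r=cv2.minAreaRect(onplane(w,k,.138)[:,:2].astype(np.float32)*1000); print("face",th,r)
def blob(x0,y0,x1,y1,th):
    m=(g[y0:y1,x0:x1]<th).astype(np.uint8); n,l,s,ce=cv2.connectedComponentsWithStats(m); 
    return [(ce[i]+[x0,y0],s[i,4]) for i in range(1,n) if s[i,4]>8]
for b in blob(320,140,340,160,110): print("dot",b,onplane(w,b[0],.138).round(4))
# holder outline
# rings: dark engraved pixels inside bright area
for nm,(x0,y0,x1,y1),cc in(("ref",(108,122,145,158),(126,140)),("warm",(606,112,640,152),(626,132))):
    sub=g[y0:y1,x0:x1].astype(float); bg=cv2.medianBlur(g,31)[y0:y1,x0:x1]; m=(bg-sub)>35
    vv,uu=np.nonzero(m); p=np.c_[uu+x0,vv+y0]; rr=np.hypot(*(p-cc).T); p=p[rr<14]
    e=cv2.fitEllipse(p.astype(np.float32)); print(nm,len(p),e)
    if nm=="ref":
        q=onplane(w,p,.025); print(onplane(w,e[0],.025), cv2.minEnclosingCircle(q[:,:2].astype(np.float32)*1000))
    else: we=e
# warmer plate
P=cloud(w); Q=P[80:195,520:635].reshape(-1,3); Q=Q[(Q[:,2]>.03)&(Q[:,2]<.12)]
A=np.c_[Q[:,:2],np.ones(len(Q))]; co=np.linalg.lstsq(A,Q[:,2],rcond=None)[0]; r=Q[:,2]-A@co
n=np.array([-co[0],-co[1],1]);n/=np.linalg.norm(n); print("n",n,np.degrees(np.arccos(n[2])),np.degrees(np.arctan2(-n[1],-n[0])),r.std(),len(Q))
print("ringw",onplane(w,we[0],n=n,p0=Q.mean(0)))
# side image rays for warmer/ref check; plate yaw from top view outline
c=pickle.load(open("top.pkl","rb")); gt=cv2.cvtColor(c["image"],cv2.COLOR_BGR2GRAY)
m=(gt[190:280,340:440]>150).astype(np.uint8); cs,_=cv2.findContours(m,cv2.RETR_EXTERNAL,cv2.CHAIN_APPROX_NONE); k=max(cs,key=cv2.contourArea).reshape(-1,2)+[340,190]
q=onplane(c,k,n=n,p0=Q.mean(0)); print("plate",cv2.minAreaRect(q[:,:2].astype(np.float32)*1000))
bz=P[300:320,340:400][P[300:320,340:400][...,2]<.05]; print("bench z",np.median(bz[:,2]))
print("holder z",P[120,305],P[125,350],"top",P[140,318],"ref",np.median(P[130:150,110:150,2]))
E
python3 m.py
```

```text
face 170 ((523.7225952148438, 90.96952056884766), (36.07527542114258, 48.50328826904297), 14.203892707824707)
face 200 ((515.2869873046875, 88.6298599243164), (22.82685661315918, 22.596242904663086), 20.343364715576172)
face 225 ((515.33544921875, 88.53268432617188), (21.96714210510254, 21.834983825683594), 20.624691009521484)
dot (array([329.8988764 , 149.85955056]), np.int32(178)) [[0.515  0.0884 0.138 ]]
ref 158 ((125.30207061767578, 140.06216430664062), (19.098142623901367, 22.32598876953125), 139.29139709472656)
[[0.46346564 0.30139784 0.025     ]] ((463.07269287109375, 300.96697998046875), 14.4912748336792)
warm 146 ((625.212646484375, 131.84182739257812), (16.821977615356445, 26.591650009155273), 53.743980407714844)
n [-0.32247489 -0.09898649  0.94138814] 19.714002329318596 17.06432699370141 0.0008729958613199804 13173
ringw [[ 0.59671863 -0.18632211  0.07053379]]
plate ((572.3238525390625, -153.9998779296875), (146.99734497070312, 182.94998168945312), 16.31911277770996)
bench z 0.0004237408759817929
holder z [0.53229454 0.11599901 0.07033941] [0.53852365 0.07273297 0.0708703 ] top [0.52018711 0.0998132  0.1383835 ] ref 0.02556337693705657
```

Depths and sizes agree with the specification: handle top at 0.138, holder at 0.070, puck at 0.0255, plate slope 19.7° and plate 147x183. Now grasp and lift.

```bash
cat >> h.py <<'E'
def down(a): return (R.from_euler("z",a)*R.from_rotvec([np.pi,0,0])).as_rotvec()
def show(t=""):
    s=manip.state(); print(t,round(s["clock"],2),s["tool_pos"].round(4),"F",s["contact_force"].round(2),"w",round(s["gripper_width"],4),round(s["grasp_force"],1)); return s
YAW=np.radians(20.5)
E
python3 - <<'E'
from h import *
manip.move_pose([0.515,0.0885,0.20],down(YAW)); show()
manip.move_linear([0.515,0.0885,0.088],rate=.12); show("at")
manip.set_gripper(0.0,force=30); show("grip")
p=manip.state()["tool_pos"]
manip.move_linear([p[0],p[1],0.170],rate=.1); show("up")
w=cap("wrist"); cv2.imwrite("pics/w2.png",w["image"]); show()
E
```

```text
3.52 [0.5147 0.0882 0.1999] F [ 0.47 -1.22  0.36] w 0.0878 0.0
at 4.61 [0.5159 0.0886 0.089 ] F [-0.07 -0.27  1.08] w 0.0879 0.0
grip 5.59 [0.515  0.0885 0.088 ] F [-0.26  0.32  0.1 ] w 0.0236 29.8
up 6.56 [0.5143 0.0885 0.1692] F [-0.58 -0.89 -1.01] w 0.0241 29.8
 6.61 [0.5142 0.0884 0.169 ] F [ 0.21 -0.02 -1.72] w 0.024 29.8
```

View pics/w2.png

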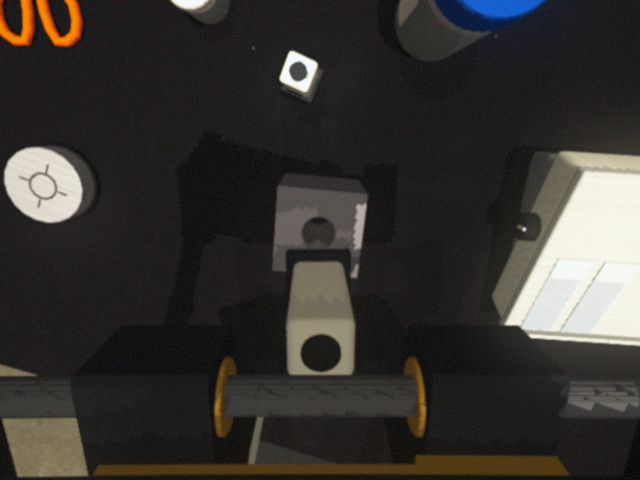

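The probe is held square between the pads. The hole is visible at (319,232), the puck ring at (43,185), and the tip is hidden behind the flange. I'll re-measure the puck ring from here, then do the reference check.

```bash
cat >> h.py <<'E'
def force(n=6):
    f=[]
    for _ in range(n): manip.dwell(.04); f.append(manip.state()["contact_force"])
    return np.mean(f,0)
def press(nrm, f0, target=2.6, maxd=.02, step=.0015):
    """advance along -nrm in small steps until the push reaches target"""
    p=np.array(manip.state()["tool_pos"]); d=0
    while d<maxd:
        d+=step; manip.move_linear(p-nrm*d,rate=.02)
        f=(force(4)-f0)@nrm; print("d %.4f f %.2f"%(d,f))
        if f>target: break
    return f
E
python3 - <<'E'
from h import *
w=cap("wrist"); g=cv2.cvtColor(w["image"],cv2.COLOR_BGR2GRAY)
x0,y0,x1,y1=22,162,66,208; sub=g[y0:y1,x0:x1].astype(float); bg=cv2.medianBlur(g,31)[y0:y1,x0:x1]
vv,uu=np.nonzero((bg-sub)>35); p=np.c_[uu+x0,vv+y0]; q=onplane(w,p,.025)
r=np.hypot(*(p-[43,185]).T); print(onplane(w,cv2.fitEllipse(p[r<16].astype(np.float32))[0],.025),cv2.minEnclosingCircle(q[:,:2].astype(np.float32)*1000))
ref=np.array([0.4633,0.3012])
manip.move_pose([*ref,0.170],down(YAW)); show()
manip.move_linear([*ref,0.113],rate=.1); f0=force(10); show(f"f0 {f0}")
E
```

```text
[[0.46336432 0.30183567 0.025     ]] ((463.3551025390625, 301.81744384765625), 18.30817222595215)
 7.54 [0.4634 0.3005 0.1696] F [ 0.52 -0.5  -1.83] w 0.0235 29.8
f0 [ 0.14773829  0.13050773 -0.96460366] 8.68 [0.4635 0.3014 0.1134] F [-0.02 -0.05 -0.27] w 0.0236 29.8
```

```bash
python3 - <<'E'
from h import *
f0=np.array([.148,.13,-.965])
manip.move_linear([0.4633,0.3012,0.107],rate=.04)
f=press(np.array([0,0,1.]),f0,target=2.4,maxd=.011); show("pressed")
c=cap("side"); cv2.imwrite("pics/s2.png",cv2.resize(c["image"][290:400,240:370],None,fx=4,fy=4,interpolation=cv2.INTER_CUBIC))
E
```

```text
d 0.0015 f -0.27
d 0.0030 f 1.16
d 0.0045 f 1.86
d 0.0060 f 2.07
d 0.0075 f 2.70
pressed 11.07 [0.4628 0.301  0.0989] F [-0.01  0.58  1.3 ] w 0.0237 29.8
```

View pics/s2.png

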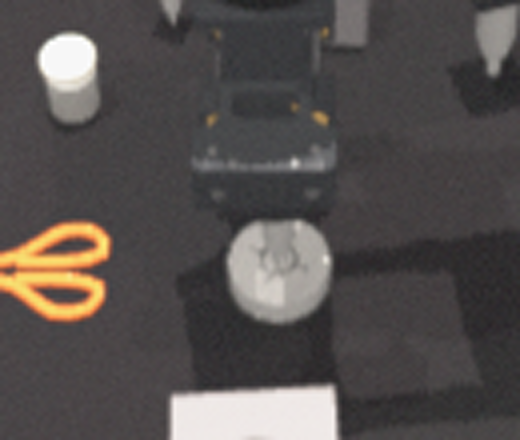

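The side crop shows the pin on the puck inside the ring, at about (280,260) in the crop, upright, with 2.7 N on it. I'll hold there, lift, and travel to look at the warmer ring from close by.

```bash
python3 - <<'E'
from h import *
import pickle
f0=np.array([.148,.13,-.965])
for _ in range(5):
    manip.dwell(.3); f=force(5)-f0; print("f",f.round(2))
show("held")
manip.move_linear([0.4633,0.3012,0.22],rate=.12)
manip.move_pose([0.52,-0.175,0.22],down(np.radians(16.7))); manip.dwell(.2); show()
w=cap("wrist"); pickle.dump(w,open("w3.pkl","wb")); cv2.imwrite("pics/w3.png",w["image"])
E
```

```text
f [-0.23  0.25  3.  ]
f [-0.11  0.59  3.33]
f [0.27 0.25 3.53]
f [-0.1   0.18  2.85]
f [-0.52  0.18  3.09]
held 13.67 [0.4628 0.3009 0.0988] F [0.38 0.38 1.43] w 0.0239 29.8
 16.77 [ 0.5203 -0.1741  0.22  ] F [-0.17 -0.07 -1.07] w 0.0238 29.8
```

View pics/w3.png

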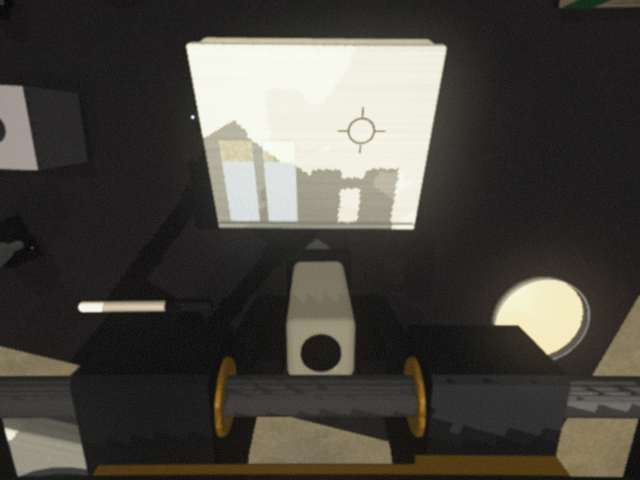

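Here the warmer ring is at (361,131), the plate lines up with the image, and the slides are at the left (240-280,190). I'll compute the ring and the normal, then approach with the probe tilted square to the plate.

```bash
python3 - <<'E'
from h import *
import pickle
w=pickle.load(open("w3.pkl","rb")); g=cv2.cvtColor(w["image"],cv2.COLOR_BGR2GRAY); P=cloud(w)
Q=P[60:165,300:420].reshape(-1,3); Q=Q[(Q[:,2]>.02)&(Q[:,2]<.12)]
A=np.c_[Q[:,:2],np.ones(len(Q))]; co=np.linalg.lstsq(A,Q[:,2],rcond=None)[0]; r=Q[:,2]-A@co
n=np.array([-co[0],-co[1],1]);n/=np.linalg.norm(n); yaw=np.arctan2(-n[1],-n[0]); print("n",n,np.degrees(np.arccos(n[2])),np.degrees(yaw),r.std())
x0,y0,x1,y1=338,108,385,155; sub=g[y0:y1,x0:x1].astype(float); bg=cv2.medianBlur(g,31)[y0:y1,x0:x1]
vv,uu=np.nonzero((bg-sub)>35); p=np.c_[uu+x0,vv+y0]; p=p[np.hypot(*(p-[361,131]).T)<17]
ring=onplane(w,cv2.fitEllipse(p.astype(np.float32))[0],n=n,p0=Q.mean(0))[0]
q=onplane(w,p,n=n,p0=Q.mean(0)); print("ring",ring,"size",np.ptp(q,0), "expected z from depth",P[131,361])
a=np.radians(16.7); t=np.radians(20); s,c=np.sin(t),np.cos(t)
N=np.array([-s*np.cos(a),-s*np.sin(a),c]); X=np.array([c*np.cos(a),c*np.sin(a),s]); Z=-N
rot=R.from_matrix(np.c_[X,np.cross(Z,X),Z]).as_rotvec()
pickle.dump((ring,N,rot),open("goal.pkl","wb"))
manip.move_pose(ring+N*.13,rot); show()
manip.move_linear(ring+N*.092,rate=.06); f0=force(12); show(f"f0 {f0.round(2)} {f0@N:.2f}")
pickle.dump((ring,N,rot,f0),open("goal.pkl","wb"))
c=cap("top"); cv2.imwrite("pics/t2.png",cv2.resize(c["image"][180:290,330:440],None,fx=5,fy=5,interpolation=cv2.INTER_CUBIC))
E
```

```text
n [-0.33261258 -0.09631786  0.93813205] 20.259811998923386 16.149945309203506 0.0007610329700688037
ring [ 0.59650982 -0.18595057  0.07023842] size [0.02354054 0.02411338 0.00891775] expected z from depth [ 0.59616967 -0.18618355  0.06966853]
 17.24 [ 0.5525 -0.1987  0.1917] F [ 0.75 -0.49 -1.01] w 0.0239 29.8
f0 [ 0.24 -0.25 -0.86] -0.86 18.52 [ 0.5664 -0.1951  0.1569] F [-0.54  0.25 -0.8 ] w 0.0236 29.8
```

```bash
python3 - <<'E'
from h import *
import pickle
ring,N,rot,f0=pickle.load(open("goal.pkl","rb"))
manip.move_linear(ring+N*.083,rate=.03)
press(N,f0,target=2.4,maxd=.012,step=.0015); manip.dwell(.3)
f=force(15)-f0; s=show("pressed"); print("f",f.round(2),f@N, "along N",(s["tool_pos"]-ring)@N,"lateral",(s["tool_pos"]-ring-N*((s["tool_pos"]-ring)@N)).round(4))
tz=R.from_rotvec(s["tcp_rot"]).as_matrix()[:,2]; print("tilt err deg",np.degrees(np.arccos(-tz@N)))
c=cap("side"); cv2.imwrite("pics/s3.png",cv2.resize(c["image"][150:270,270:400],None,fx=4,fy=4,interpolation=cv2.INTER_CUBIC))
E
```

```text
d 0.0015 f 0.19
d 0.0030 f -0.03
d 0.0045 f 1.24
d 0.0060 f 1.77
d 0.0075 f 2.09
d 0.0090 f 2.62
pressed 22.45 [ 0.5721 -0.193   0.1393] F [-0.58 -1.06  2.46] w 0.0238 29.8
f [-0.98 -0.31  2.7 ] 2.889848967974256 along N 0.07358193190008008 lateral [-0.0003  0.0001 -0.0001]
tilt err deg 0.007642423881124568
```

View pics/s3.png

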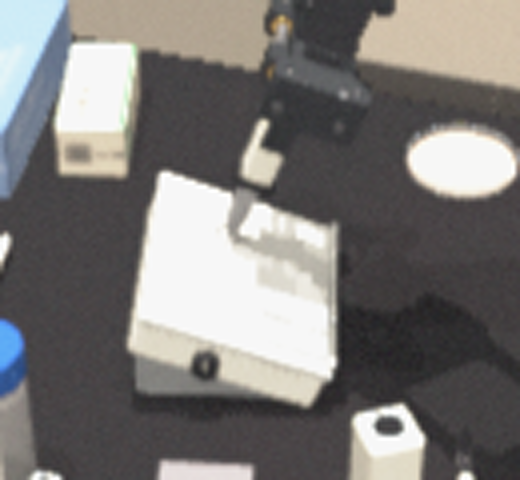

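The side crop shows the probe square to the plate, with its tip on the plate at crop (234,233), about 2.9 N on it. I'll cross-check the tip against the ring position, then hand in.

```bash
python3 - <<'E'
from h import *
import pickle
ring,N,rot,f0=pickle.load(open("goal.pkl","rb")); c=pickle.load(open("side.pkl","rb"))
e=onplane(c,(270+234/4,150+233/4),n=N,p0=ring)[0]-ring; print("tip-ring mm",(e*1000).round(1)); f=(force(10)-f0)@N; show(f"f {f:.2f}")
if np.linalg.norm(e)<.007 and 2<f<4.2: print(order.close_job())
E
```

```text
tip-ring mm [-2.8 -6.9 -1.7]
f 3.01 22.92 [ 0.5721 -0.193   0.1392] F [-0.34 -0.48  1.96] w 0.0236 29.8
```

The coarse eyeballed reading is off by 7.6 mm. I'll compare the tip with the ring as seen before in the same camera, enlarged, with the predicted ring marked.

```bash
python3 - <<'E'
from h import *
import pickle
ring,N,rot,f0=pickle.load(open("goal.pkl","rb")); c=pickle.load(open("side.pkl","rb")); d=cap("side")
p=c["T"][:3,:3].T@(ring-c["T"][:3,3]); uv=cv2.projectPoints(p.reshape(1,3),np.zeros(3),np.zeros(3),np.array(c["intrinsics"]),np.array([c["k1"],0,0,0,0.]))[0].ravel(); print(uv)
o=[]
for im in(c["image"],d["image"]):
    k=im[185:230,305:350]; k=cv2.normalize(k,None,0,255,cv2.NORM_MINMAX); k=cv2.resize(k,None,fx=8.5,fy=8.5,interpolation=cv2.INTER_CUBIC)
    k=(255*(k/255.)**2.5).astype(np.uint8)
    q=((uv-[305,185]+.5)*8.5).astype(int); cv2.drawMarker(k,tuple(map(int,q)),(0,0,255),cv2.MARKER_CROSS,14,1); o.append(k)
cv2.imwrite("pics/s4.png",np.hstack(o))
E
```

```text
[326.91443322 208.87950869]
```

View pics/s4.png

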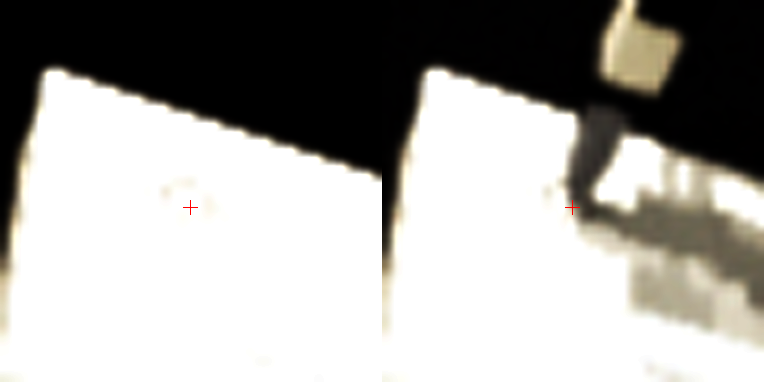

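The ring arc (left) is centred at about (187,202). The pin's end (right) is at about (582,207), i.e. 200 in left-image terms. So the tip looks about 1.5 px (4 mm) to the right, which is down-slope. I'll check the in-grip offset and lean from the wrist image.

```bash
python3 - <<'E'
from h import *
import pickle
for src in ("w3",):
    w=pickle.load(open(src+".pkl","rb")); w["T"]=np.array(w["T_tool_cam"]); g=cv2.cvtColor(w["image"],cv2.COLOR_BGR2GRAY)
    m=(g[335:372,298:345]<60).astype(np.uint8); n,l,s,ce=cv2.connectedComponentsWithStats(m); k=1+s[1:,4].argmax(); u=ce[k]+[298,335]
    print("dot",u,s[k],"tool xy mm",onplane(w,u,-.050)*1000)
    col=g[225:330,310:332].mean(1); dd=np.diff(col); print([(225+i,round(dd[i],1)) for i in np.argsort(-abs(dd))[:8]])
    for v in (258,260,262,264): print(v,"handle bottom front x (expect 12)",onplane(w,(320,v),.012)*1000)
    for v in (245,248,251): print(v,"flange front top x (expect 16)",onplane(w,(320,v),.012)*1000)
    row=g[345:350,280:365].mean(0); row2=g[270:275,285:355].mean(0); print([280+int(i) for i in np.argsort(-abs(np.diff(row)))[:6]])
E
```

```text
dot [320.36711111 352.63822222] [   3    0   40   36 1125] tool xy mm [[ -1.01418812   1.23501022 -50.        ]]
[(np.int64(228), np.float64(-38.8)), (np.int64(227), np.float64(-32.4)), (np.int64(261), np.float64(26.7)), (np.int64(260), np.float64(25.6)), (np.int64(229), np.float64(-20.8)), (np.int64(262), np.float64(14.8)), (np.int64(248), np.float64(-11.4)), (np.int64(226), np.float64(-10.4))]
258 handle bottom front x (expect 12) [[12.40375131  1.22737665 12.        ]]
260 handle bottom front x (expect 12) [[11.36674617  1.22733725 12.        ]]
262 handle bottom front x (expect 12) [[10.3265207   1.22729759 12.        ]]
264 handle bottom front x (expect 12) [[ 9.28306257  1.22725767 12.        ]]
245 flange front top x (expect 16) [[19.06663153  1.22762653 12.        ]]
248 flange front top x (expect 16) [[17.54089974  1.22756981 12.        ]]
251 flange front top x (expect 16) [[16.00808594  1.22751253 12.        ]]
[339, 301, 286, 340, 300, 354]
```

In the grip the probe sits about 1 mm towards tool -x with no lean. Both cues point the same way, so I lift, shift 2 mm up-slope, press again, and hand in.

```bash
python3 - <<'E'
from h import *
import pickle
ring,N,rot,f0=pickle.load(open("goal.pkl","rb")); X=R.from_rotvec(rot).as_matrix()[:,0]
manip.move_linear(ring+N*.088,rate=.03)
r=ring+X*.002
manip.move_linear(r+N*.088,rate=.03); f0=force(12); print(f0@N)
manip.move_linear(r+N*.081,rate=.03)
press(N,f0,target=2.4,maxd=.0085,step=.0015); manip.dwell(.4)
f=(force(20)-f0)@N; s=show(f"f {f:.2f}"); print((s["tool_pos"]-r)@N)
if 1.9<f<4.2: print(order.close_job())
E
```

```text
-1.1419302650522365
d 0.0015 f 0.47
d 0.0030 f 1.55
d 0.0045 f 2.44
f 2.13 27.22 [ 0.573  -0.1927  0.1423] F [-0.37 -0.51  0.68] w 0.0238 29.8
0.07603143988431194
the job is handed in; nothing more can be done
None
```

The job is handed in, but I don't have a verdict on it: the probe was held on the reference ring for about 2.6 s at roughly 3 N, and it now rests gripped and square on the warmer plate at about 2.1 N, with its tip an estimated 1–3 mm from the ring centre.

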